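Clear the balance and hold its check lever half-way

ROBOT

A 7-joint arm with a two-finger parallel gripper is mounted at the origin on the work surface. World frame = base frame: x ahead of the robot, y to its left, z up, the work surface at z = 0. Lengths are in m, angles in rad, forces in N, time in s.
With the tool pointing down it reaches from about 0.425 to 0.875 m from the base axis. Payload 4.7 kg.
Tool frame: the origin (TCP) lies on the centre line of the jaws, within the pads' length; the fingertips stand ahead of it and the grasp point (between the pads) lies 2 mm behind it (nose_length is the z of the fingertips in the tool frame, in m); z points along the fingers, y is the line along which they close (so a half turn about z gives the same grasp; the last joint's range is limited). The gripper opens to 87 mm and grips with 3 to 60 N. Pads are 19 mm wide; open, the fingers measure 117 mm over their backs; the gripper's body (75 mm by 190 mm) begins 51 mm behind the grasp point.
Start: joints at [-1.331, 0.321, -0.07, 1.45, 0.023, 1.371, -0.057], TCP at [0.146, 0.634, 0.24] pointing down, gripper open.
Joint ranges: [-2.86, 2.86], [-0.3, 2.09], [-1.38, 1.24], [0.06, 2.45], [-1.56, 4.7], [0.09, 2.05], [-2.69, 2.69]. Speed limits (rad/s): [2.57, 2.57, 3.14, 3.14, 3.14, 3.14, 3.14].

INTERFACE

Orientations are given as a rotation vector (axis times angle).
In Python, from bench import * gives the robot as it stands.
- The arm moves only by the tool send_rows, never from a script. Its arguments are lists of equal length, an entry for each row: "xyz": the shift along the tool's x, y, z in mm, a list of three; "dr": the turn, a rotation vector about the tool's x, y, z in rad, a list of three. A call has exactly 10 rows; each row is the pose to reach, as a shift and turn from the pose commanded when the call began, along the tool's axes at that moment; what a row does not reach only later rows make up. A row lasts 1/12 s, in which the tool goes at most 41.7 mm and 7.16 degrees, less where a joint would pass 70% of its speed; a pose out of reach is approached as far as the arm can. A call with a gripper value outside its range is refused whole. "jaw" is the finger opening in mm, from 0 to 87, set as the call begins (left out, the last holds). The fingers move at their own pace and stop on an object; "grip_force" is the grip in N (left out, the last holds). Time passes only in rows, so rows that repeat a pose let the fingers close, or fill a call up. It gives the time, the measured TCP pose, the force, the opening and the grip force at its end, in the units of the state.
- get_state(): the state, without advancing time (a new reading comes with each control period).
- get_image(name): name is "scene" or "top"; returns the picture (480x640x3 uint8, red, green, blue); there is no depth.
- calibration(name): a dict with "vfov" (degrees; the focal length in pixels is half the picture's height over the tangent of half this angle, whatever the lens; pixels are square), "cx", "cy" (the principal point, pixels), "k1" (the pictures are not rectified: a ray, as slopes to the right and down, at radius r is drawn at 1 + k1 r^2 times it, then the intrinsics apply), "rvec" (rotation vector, rad) and "tvec" (3), from world to camera coordinates, as OpenCV has them. Camera axes: x right, y down, z forward; pixel columns grow to the right and rows downward; lengths in m; the calibration is good to about 2 mm. A picture is of the moment at which its call begins. calibration takes no time and is no camera call.
- close_job(): hands the job in; it is judged then, once.
The state is a dict: "time": time; "joint_positions": joint angles; "qd": joint speeds; "joint_torque": joint torques, N m; "position": TCP position; "tool_rot": TCP orientation; "ft_force": force on the tool from outside, world axes, zero at the start; "torque": the same for the moment, N m; "grip_width": opening from 0.0 (shut) to 1.0 (fully open); "grip_force": force on a finger pad.
Only numpy, scipy, OpenCV 4.12 (cv2) and the standard library are available. Lean on these libraries where they do the work, as an engineer would, in place of code of your own. Each camera call takes 0.05 s, during which the arm holds its last target. There are 200 camera calls.

TASK

The balance has to be checked with its pan empty: lift the steel canister off the pan by its arched handle, keep it upright and set it down gently, wholly on the round rubber mat, and let go of it. Then press the spring-loaded check lever on the balance's side half-way down, until its paddle is level with the fixed index bar beside it (never down to its lower stop), and hold it there: you finish while still holding the lever half-way. Leave the dishes, bottles and jar where they stand.

Things in the scene. Friction and masses are not known exactly. Their poses are not given: they have to be found in the camera images.
- balance: White laboratory balance, fixed, 282 mm deep (its x) by 190 mm wide (y); origin under its middle on the bench, turned about the vertical only. Rear block (x -60 to 140) 70 mm high, keypad part (x -142 to -60) 44 mm high. Steel pan: disc of 150 mm diameter at x 40, y 0. On its right side (-y) a grey hub carries the check lever, which sticks out in -y.
- index_bar (a point): Tip of the fixed steel index bar, top face, 60 mm above the bench, at x -43, y -166 in the balance's frame. The bar is 6 mm wide and sticks out level in -y from the balance's side, parallel to the lever, on the keypad side of it, 22 mm from the paddle's edge.
- pan_top (a point): Centre of the pan's upper face, 85 mm above the bench.
- canister: Closed steel canister, 0.3 to 0.55 kg, 90 mm in diameter (lid 94 mm), lid top 100 mm above its base; origin at the centre of its underside. Starts standing on the pan. A rigid arched handle spans it along its x: uprights at x -48 and +48, and between them a level black bar 90 mm long, 12 mm thick (y), 14 mm high, its top 154 mm above the base; 40 mm of space under it.
- handle (a point): Middle of the handle's level bar, 147 mm above the canister's base; its x runs along the bar, so it is gripped across y, from above.
- mat: Flat black round rubber mat, fixed, 150 mm in diameter and 4 mm thick, on the bench to the left or the right of the balance; origin at the centre of its underside.
- lever (a joint): Angle of the check lever, rad: 0 at rest (paddle raised 17 degrees above level), 0.3 half-way (paddle level, its top flush with the index bar's top), 0.6 at the lower stop; half-way means 0.2 to 0.4. Pressing down increases it. A spring returns it to 0: at the paddle about 2 N at rest, 6 N half-way, 10 N at the stop.
- check_lever: The check lever: a narrow steel stem with a grey paddle at its end, 80 mm long. Origin on its hinge, which runs along its x; the stem points along its -y, and its z is square to the paddle.
- paddle (a point): The check lever's grey paddle, 36 mm (balance x) by 40 mm (along the lever, y) by 8 mm thick; origin at the centre of its upper face, 60 mm from the hinge. The hinge runs along the balance's x at y -105, x 0, 56 mm above the bench; this point is at y -165, 60 mm above the bench half-way, 18 mm higher at rest, 18 mm lower at the stop. It turns with the lever; pressed from above.
- tray: Fixed shallow steel tray, 215 by 115 mm, rim 12 mm high, on the other side of the balance from the mat; leave alone. Origin under its centre.
- dishes_a: Stack of three Petri dishes on the tray, 90 mm in diameter, 48 mm high; leave alone.
- dishes_b: Stack of two Petri dishes on the tray, 90 mm in diameter, 32 mm high; leave alone.
- reagent: Brown bottle, 70 mm in diameter, 150 mm high, behind the balance; leave alone.
- jar: White jar, 64 mm in diameter, 80 mm high, behind and to the right; leave alone.
- spray: White spray bottle, 76 mm in diameter, 203 mm high, behind the balance; leave alone.
Not all that is in view belongs to the job. What is shaped like the mat but blue, pink or yellow is not meant.

How it is judged:
By the outcome, as a careful person would: the job done as asked, in the order asked, and still so for the second after the job is handed in, while the arm keeps its last pose, push and grip.
It also fails if it takes over 54 s, if anything falls off the work surface, if the arm or the gripper's body presses on something with over 40 N, if the wrist force passes 120 N, or if a joint passes its speed limit or range.

## Working session

There is one attempt and no reset: what is moved stays moved. The work goes in short steps, Python scripts to look and compute and a tool call to move; the robot and the scene stay as the last step left them, time stands still between calls to the robot, and variables do not carry over. Pictures are saved under pics/ and viewed, at most 10 in all, crops included, and the job is handed in when it is done.

Besides the shell and the picture viewer there is one more tool, called after "Emit:" by a JSON object that holds its "op" and its "data", one argument or row to a line. send_rows: Moves the arm, as the interface text tells. Its arguments: {"type":"object","properties":{"xyz":{"type":"array"},"dr":{"type":"array"},"jaw":{"type":"number"},"grip_force":{"type":"number"}},"required":["xyz","dr"]}

```bash
mkdir -p pics; ls; python3 - <<'E'
from bench import *
import cv2
s=get_state(); print({k:s[k] for k in ('time','position','tool_rot','ft_force','grip_width')})
try: print(nose_length)
except Exception as e: print(e)
for n in('scene','top'):
    cv2.imwrite(f'pics/{n}0.png',get_image(n)[:,:,::-1]); print(n,calibration(n))
E
```

```text
pics
{'time': 0.0, 'position': array([0.14546924, 0.63300775, 0.23847127]), 'tool_rot': array([-3.53928024e-01, -3.12146774e+00,  2.89952470e-03]), 'ft_force': array([-0.31657614, -0.77540151, -0.3403538 ]), 'grip_width': 0.9998581243160457}
0.017
scene {'vfov': 52.15967777863194, 'cx': 323.23180028664245, 'cy': 252.18760499580137, 'k1': -0.03823100959481009, 'rvec': array([ 2.12014458,  1.08702079, -0.4726171 ]), 'tvec': array([-0.41882671, -0.13347404,  1.71465595])}
top {'vfov': 46.35643191534359, 'cx': 317.1176158326646, 'cy': 235.8212536830867, 'k1': -0.14717364063489527, 'rvec': array([ 2.15956468, -2.12721765,  0.19807364]), 'tvec': array([0.10277391, 0.5476832 , 1.70112325])}
```

View pics/scene0.png

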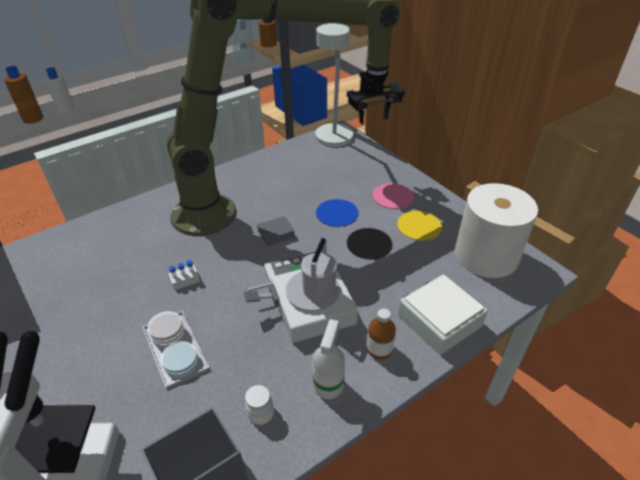

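View pics/top0.png

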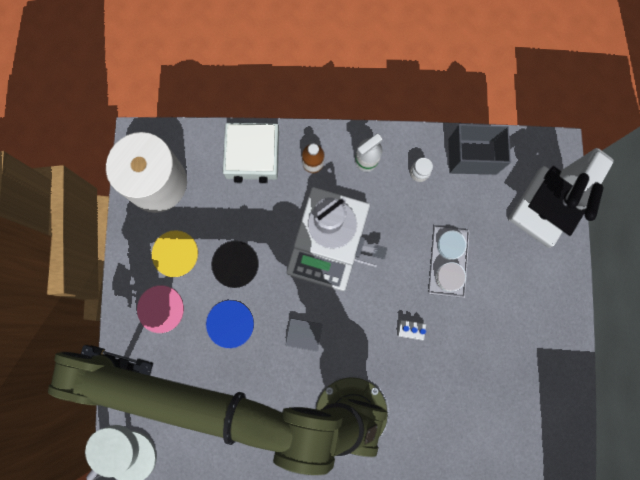

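The top view shows these candidates:
- **Mat:** the black disc at (235,264) is the one meant. Blue (230,323), pink (160,309) and yellow (175,254) are rejected by colour.
- **Handle:** the black bar at about (331,208), on the canister at (330,215).
- **Lever:** the grey paddle at about (375,250), with the thin index bar at about (368,263).

I'll check these in one close crop.

```bash
cat > h.py <<'E'
from bench import *
import numpy as np, cv2
from scipy.spatial.transform import Rotation as R
def cam(n):
    c=calibration(n); f=240/np.tan(np.radians(c['vfov']/2))
    return c,np.array([[f,0,c['cx']],[0,f,c['cy']],[0,0,1]]),np.array([c['k1'],0,0,0,0.])
def ray(n,px):
    c,K,d=cam(n); p=cv2.undistortPoints(np.array(px,float).reshape(-1,1,2),K,d).reshape(-1,2)
    M=R.from_rotvec(c['rvec']).as_matrix(); return -M.T@c['tvec'],np.c_[p,np.ones(len(p))]@M
def plane(n,px,z):
    o,v=ray(n,px); return o+v*((z-o[2])/v[:,2])[:,None]
def proj(n,P):
    c,K,d=cam(n); return cv2.projectPoints(np.array(P,float).reshape(-1,1,3),c['rvec'],c['tvec'],K,d)[0].reshape(-1,2)
E
python3 - <<'E'
from h import *
t=cv2.imread('pics/top0.png'); s=cv2.imread('pics/scene0.png')
a=cv2.resize(t[180:300,280:400],(480,480),interpolation=cv2.INTER_CUBIC)
b=cv2.resize(s[225:345,235:315+0],(320,480),interpolation=cv2.INTER_CUBIC)
cv2.imwrite('pics/crop1.png',np.hstack([a,b]))
# mat
hsv=cv2.cvtColor(t,cv2.COLOR_BGR2HSV)
m=cv2.inRange(t,(0,0,0),(40,40,40)); m[:, :205]=0; m[:,265:]=0; m[:235]=0; m[293:]=0
c=max(cv2.findContours(m,0,2)[0],key=cv2.contourArea)
P=plane('top',c.reshape(-1,2),.004); (x,y),r=cv2.minEnclosingCircle(P[:,:2].astype(np.float32)); print('mat',x,y,r,cv2.contourArea(c))
# handle
m=cv2.inRange(t,(0,0,0),(60,60,60)); m[:,:305]=0; m[:,350:]=0; m[:190]=0; m[225:]=0
for c in cv2.findContours(m,0,2)[0]:
    if cv2.contourArea(c)>15:
        print(cv2.minAreaRect(c),cv2.contourArea(c)); box=cv2.boxPoints(cv2.minAreaRect(c)); print(plane('top',box,.085+.154))
E
```

```text
mat 0.4600014388561249 0.36980313062667847 0.07310113310813904 1551.0
((330.0000305175781, 209.00003051757812), (3.6000001430511475, 30.0), 53.13010025024414) 71.0
[[0.56774464 0.11573753 0.239     ]
 [0.62031006 0.04927791 0.239     ]
 [0.61215967 0.04318395 0.239     ]
 [0.55969507 0.10963101 0.239     ]]
```

View pics/crop1.png

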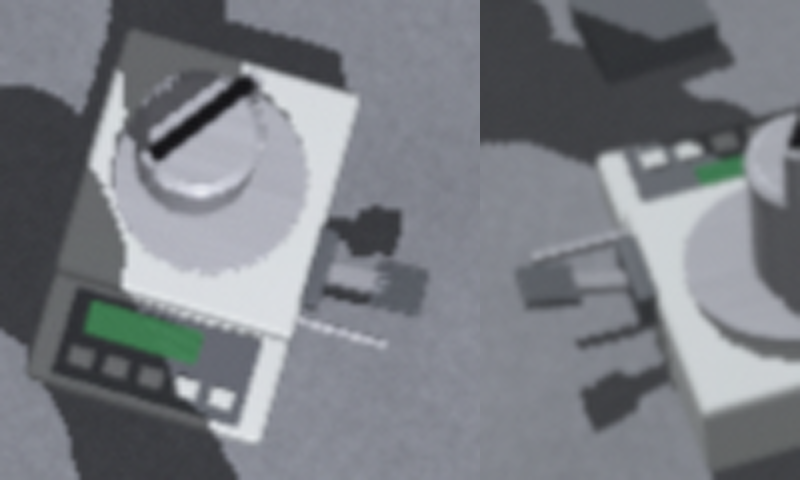

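```bash
cat >> h.py <<'E'
def to(p,yaw_y):
    """shift (mm) and turn (rad) in tool axes to TCP p, tool z down, tool y at world angle yaw_y mod pi"""
    s=get_state(); T=R.from_rotvec(s['tool_rot']).as_matrix(); c=T[:,1]; cur=np.arctan2(c[1],c[0])
    d=(yaw_y-cur+np.pi/2)%np.pi-np.pi/2; a=cur+d
    y=np.array([np.cos(a),np.sin(a),0]); z=np.array([0,0,-1.]); G=np.c_[np.cross(y,z),y,z]
    print('pos',s['position'].round(4),'t',round(s['time'],2),'F',s['ft_force'].round(1),'w',round(s['grip_width']*87,1))
    print('xyz mm',(T.T@(np.array(p)-s['position'])*1e3).round(1),'dr',R.from_matrix(T.T@G).as_rotvec().round(3),'q',s['joint_positions'].round(2))
E
python3 - <<'E'
from h import *
def cp(a): return np.array(a)/4+[280,180]-.375
h=plane('top',cp([[155,152],[248,85]]),.239); print('handle',h,h.mean(0),np.arctan2(*(h[1]-h[0])[[1,0]]))
print('handle in scene',proj('scene',[h.mean(0)]))
rear=plane('top',cp([[128,30],[358,97]]),.07); fr=plane('top',cp([[28,378],[260,440]]),.044)
C=np.vstack([fr,rear])[:,:2]; L=np.array([[-.142,.095],[-.142,-.095],[.14,.095],[.14,-.095]])
Lc=L-L.mean(0);Cc=C-C.mean(0)
th=np.arctan2((Lc[:,0]*Cc[:,1]-Lc[:,1]*Cc[:,0]).sum(),(Lc*Cc).sum()); Rm=np.array([[np.cos(th),-np.sin(th)],[np.sin(th),np.cos(th)]])
o=C.mean(0)-Rm@L.mean(0); print('balance',o,th,'res',(C-(L@Rm.T+o)).round(4).tolist())
W=lambda x,y,z:np.r_[Rm@[x,y]+o,z]
print('tip model',W(-.043,-.166,.06),'tip img',plane('top',cp([[385,345]]),.06))
print('paddle model',W(0,-.163,.078),'img',plane('top',cp([[405,285]]),.076))
print('proj scene tip,paddle',proj('scene',[W(-.043,-.166,.06),W(0,-.163,.078)]),'observed 248,289 / 251.7,296')
print('pan',W(.04,0,.085))
T=R.from_rotvec(get_state()['tool_rot']).as_matrix(); print(T.round(3))
to([*h.mean(0)[:2],.275],np.arctan2(*(h[1]-h[0])[[1,0]])+np.pi/2)
E
```

```text
handle [[0.56479823 0.11165541 0.239     ]
 [0.61370297 0.04726658 0.239     ]] [0.5892506  0.07946099 0.239     ] -0.9212288829989455
handle in scene [[318.14393329 248.52637003]]
balance [0.5373059  0.07707758] -0.26374028391237175 res [[-0.0, -0.0025], [0.0045, 0.0018], [-0.0019, -0.0016], [-0.0025, 0.0023]]
tip model [ 0.45251767 -0.07197261  0.06      ] tip img [[ 0.45291892 -0.0704111   0.06      ]]
paddle model [ 0.49481289 -0.08028616  0.078     ] img [[ 0.49740738 -0.08391343  0.076     ]]
proj scene tip,paddle [[246.87293008 289.63487369]
 [251.04030897 295.9127295 ]] observed 248,289 / 251.7,296
pan [0.57592276 0.06664984 0.085     ]
[[-0.975  0.224 -0.   ]
 [ 0.224  0.975 -0.002]
 [-0.    -0.002 -1.   ]]
pos [0.1455 0.633  0.2386] t 0.1 F [-0.4 -0.6  0.1] w 87.0
xyz mm [-556.5 -440.2  -35.6] dr [-0.002  0.001  0.695] q [-1.33  0.32 -0.07  1.45  0.02  1.37 -0.06]
```

Emit:
{"op": "send_rows", "data": {
  "xyz": [
    [-10,-8,-25],
    [-35,-28,-50],
    [-65,-51,-55],
    [-95,-75,-55],
    [-125,-99,-55],
    [-155,-123,-55],
    [-185,-146,-55],
    [-215,-170,-55],
    [-245,-194,-55],
    [-275,-218,-55]
  ],
  "dr": [
    [0,0,0.03],
    [0,0,0.06],
    [0,0,0.1],
    [0,0,0.13],
    [0,0,0.17],
    [0,0,0.2],
    [0,0,0.24],
    [0,0,0.28],
    [0,0,0.31],
    [0,0,0.35]
  ],
  "jaw": 87
}}

```text
time: 0.93
position: [0.3655, 0.3576, 0.2943]
tool_rot: [-0.894, -3.011, 0.0]
ft_force: [1.0, 0.2, 0.3]
grip_width: 1.001
grip_force: 0.0
```

```bash
python3 -c "
from h import *
to([.5893,.0795,.285],-.921+np.pi/2)"
```

```text
pos [0.3655 0.3576 0.2943] t 0.93 F [1.  0.2 0.3] w 87.1
xyz mm [-339.3 -110.9    9.3] dr [-0.    -0.     0.344] q [-1.01 -0.    0.18  1.71 -0.    1.43  0.17]
```

Emit:
{"op": "send_rows", "data": {
  "xyz": [
    [-34,-11,0],
    [-68,-22,0],
    [-104,-34,0],
    [-142,-46,0],
    [-180,-59,0],
    [-218,-71,0],
    [-256,-84,0],
    [-294,-96,2],
    [-322,-105,6],
    [-339,-111,9]
  ],
  "dr": [
    [0,0,0.03],
    [0,0,0.07],
    [0,0,0.1],
    [0,0,0.14],
    [0,0,0.17],
    [0,0,0.21],
    [0,0,0.25],
    [0,0,0.29],
    [0,0,0.32],
    [0,0,0.344]
  ]
}}

```text
time: 1.77
position: [0.5901, 0.0776, 0.285]
tool_rot: [1.403, 2.81, -0.003]
ft_force: [0.7, 0.1, -0.2]
grip_width: 0.998
grip_force: 0.0
```

```bash
python3 - <<'E'
from h import *
to([.5893,.0795,.230],-.921+np.pi/2)
t=get_image('top')[:,:,::-1]; s=get_image('scene')[:,:,::-1]
a=cv2.resize(t[160:280,270:370],(400,480),interpolation=cv2.INTER_CUBIC)
b=cv2.resize(s[190:310,270:370],(400,480),interpolation=cv2.INTER_CUBIC)
cv2.imwrite('pics/crop2.png',np.hstack([a,b]))
E
```

```text
pos [0.5901 0.0776 0.285 ] t 1.77 F [ 0.7  0.1 -0.2] w 86.8
xyz mm [ 2.1  0.6 55. ] dr [-0.001  0.002 -0.005] q [-0.63  0.2   0.53  1.54 -0.1   1.43  0.55]
```

View pics/crop2.png

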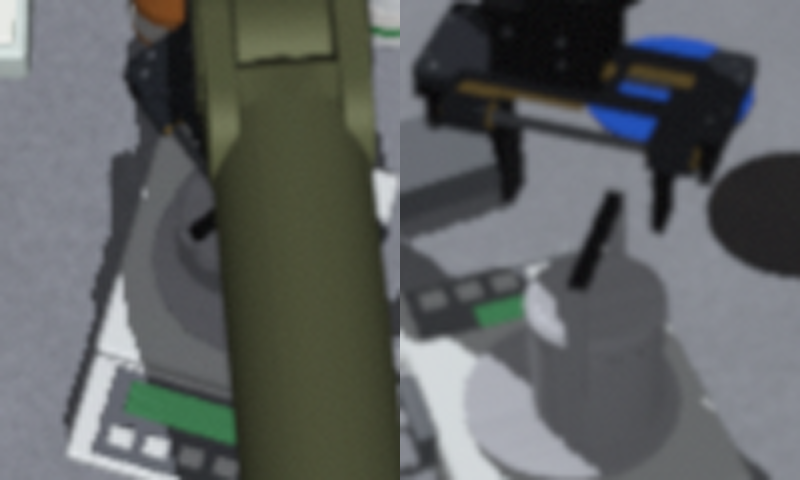

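The crop shows the open fingers at (510,180) and (662,210), one on each side of the handle bar at (600,240) and just above it. I'll descend in two stages.

Emit:
{"op": "send_rows", "data": {
  "xyz": [
    [1,0,7],
    [2,0,15],
    [2,0,23],
    [2,0,31],
    [2,0,39],
    [2,0,46],
    [2,0,51],
    [2,0,54],
    [2,0,55],
    [2,0,55]
  ],
  "dr": [
    [0,0,0],
    [0,0,0],
    [0,0,0],
    [0,0,0],
    [0,0,0],
    [0,0,0],
    [0,0,0],
    [0,0,0],
    [0,0,0],
    [0,0,0]
  ]
}}

```text
time: 2.7
position: [0.5875, 0.0833, 0.2304]
tool_rot: [-1.395, -2.815, 0.0]
ft_force: [-0.1, -0.8, -0.1]
grip_width: 1.002
grip_force: 0.0
```

Emit:
{"op": "send_rows", "data": {
  "xyz": [
    [0,0,0],
    [0,0,0],
    [0,0,0],
    [0,0,0],
    [0,0,0],
    [0,0,0],
    [0,0,0],
    [0,0,0],
    [0,0,0],
    [0,0,0]
  ],
  "dr": [
    [0,0,0],
    [0,0,0],
    [0,0,0],
    [0,0,0],
    [0,0,0],
    [0,0,0],
    [0,0,0],
    [0,0,0],
    [0,0,0],
    [0,0,0]
  ],
  "jaw": 0,
  "grip_force": 35
}}

```text
time: 3.53
position: [0.5875, 0.0834, 0.2305]
tool_rot: [1.394, 2.815, 0.0]
ft_force: [0.1, -0.3, -0.5]
grip_width: 0.324
grip_force: 0.0
```

Emit:
{"op": "send_rows", "data": {
  "xyz": [
    [-2,0,0],
    [-4,0,0],
    [-4,0,0],
    [-4,0,0],
    [-4,0,0],
    [-4,0,0],
    [-4,0,0],
    [-4,0,0],
    [-4,0,0],
    [-4,0,0]
  ],
  "dr": [
    [0,0,0],
    [0,0,0],
    [0,0,0],
    [0,0,0],
    [0,0,0],
    [0,0,0],
    [0,0,0],
    [0,0,0],
    [0,0,0],
    [0,0,0]
  ]
}}

```text
time: 4.37
position: [0.59, 0.0801, 0.2307]
tool_rot: [1.394, 2.815, 0.0]
ft_force: [1.2, -0.0, 0.8]
grip_width: 0.135
grip_force: 34.9
```

```bash
python3 -c "
from h import *
print(get_state()['grip_force']);to([.5893,.0795,.280],-.921+np.pi/2)"
```

```text
34.90891205146909
pos [0.59   0.0801 0.2307] t 4.37 F [ 1.2 -0.   0.8] w 11.8
xyz mm [ -0.1  -0.9 -49.3] dr [0.    0.    0.001] q [-0.62  0.22  0.52  1.62 -0.11  1.33  0.56]
```

Gripped at 11.8 mm, which matches the bar thickness. Lifting.

Emit:
{"op": "send_rows", "data": {
  "xyz": [
    [0,0,-2],
    [0,0,-5],
    [0,0,-10],
    [0,0,-16],
    [0,0,-22],
    [0,0,-29],
    [0,0,-36],
    [0,0,-42],
    [0,0,-46],
    [0,0,-48]
  ],
  "dr": [
    [0,0,0],
    [0,0,0],
    [0,0,0],
    [0,0,0],
    [0,0,0],
    [0,0,0],
    [0,0,0],
    [0,0,0],
    [0,0,0],
    [0,0,0]
  ]
}}

```text
time: 5.2
position: [0.5902, 0.0802, 0.2796]
tool_rot: [1.394, 2.814, 0.002]
ft_force: [0.3, -0.8, -4.7]
grip_width: 0.134
grip_force: 34.9
```

```bash
python3 - <<'E'
from h import *
to([.459,.370,.279],.65)
t=get_image('top')[:,:,::-1]; s=get_image('scene')[:,:,::-1]
b=cv2.resize(s[180:330,240:440],(800,600),interpolation=cv2.INTER_CUBIC)
cv2.imwrite('pics/crop3.png',b)
E
```

```text
pos [0.5902 0.0802 0.2796] t 5.2 F [ 0.3 -0.8 -4.7] w 11.7
xyz mm [310.   71.2   0.6] dr [0.001 0.    0.001] q [-0.63  0.2   0.52  1.55 -0.1   1.42  0.55]
```

View pics/crop3.png

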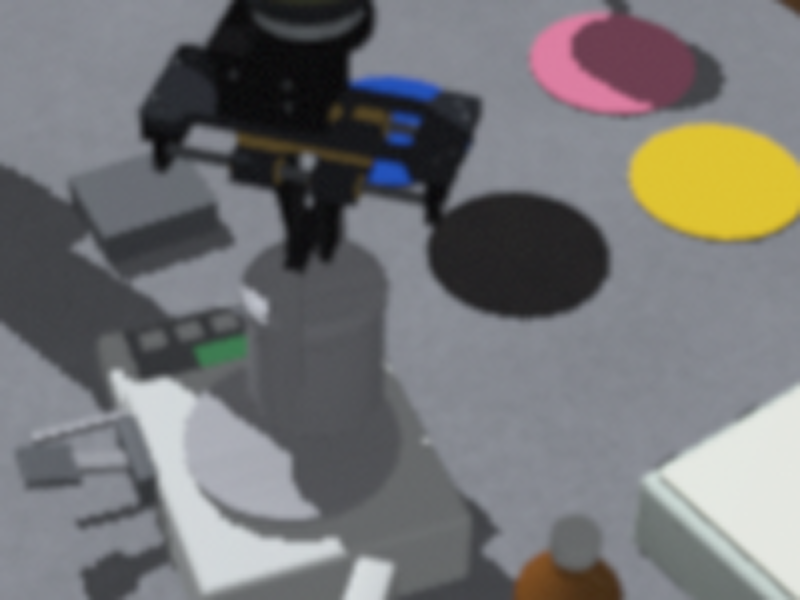

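The canister hangs upright, clear of the pan, and the black mat centre is at crop (519,255). Carrying it over now.

Emit:
{"op": "send_rows", "data": {
  "xyz": [
    [3,1,0],
    [10,2,0],
    [22,5,0],
    [38,9,0],
    [56,13,0],
    [75,17,0],
    [95,22,0],
    [115,26,0],
    [135,31,0],
    [155,36,0]
  ],
  "dr": [
    [0,0,0],
    [0,0,0],
    [0,0,0],
    [0,0,0],
    [0,0,0],
    [0,0,0],
    [0,0,0],
    [0,0,0],
    [0,0,0],
    [0,0,0]
  ]
}}

```text
time: 6.13
position: [0.523, 0.2276, 0.2784]
tool_rot: [-1.392, -2.815, -0.0]
ft_force: [-0.1, 0.4, -5.2]
grip_width: 0.134
grip_force: 34.9
```

Emit:
{"op": "send_rows", "data": {
  "xyz": [
    [20,4,0],
    [40,9,0],
    [60,14,0],
    [80,18,0],
    [100,23,0],
    [117,27,0],
    [132,30,0],
    [143,33,0],
    [150,34,0],
    [154,35,0]
  ],
  "dr": [
    [0,0,0],
    [0,0,0],
    [0,0,0],
    [0,0,0],
    [0,0,0],
    [0,0,0],
    [0,0,0],
    [0,0,0],
    [0,0,0],
    [0,0,0]
  ]
}}

```text
time: 6.97
position: [0.4579, 0.3704, 0.2783]
tool_rot: [-1.391, -2.816, 0.001]
ft_force: [0.1, -0.4, -4.8]
grip_width: 0.132
grip_force: 34.9
```

```bash
python3 - <<'E'
from h import *
print('mat scene',plane('scene',[[369.4,243.4]],.004))
to([.460,.370,.156],.65)
E
```

```text
mat scene [[0.4608144  0.36999531 0.004     ]]
pos [0.4579 0.3704 0.2783] t 6.97 F [ 0.1 -0.4 -4.8] w 11.5
xyz mm [ -1.6   1.5 122.3] dr [-0.001 -0.     0.003] q [-0.99  0.17  0.3   1.56 -0.05  1.41 -0.03]
```

Emit:
{"op": "send_rows", "data": {
  "xyz": [
    [0,0,4],
    [-1,1,12],
    [-2,1,23],
    [-2,1,36],
    [-2,1,50],
    [-2,1,64],
    [-2,1,78],
    [-2,1,90],
    [-2,1,100],
    [-2,1,108]
  ],
  "dr": [
    [0,0,0],
    [0,0,0],
    [0,0,0],
    [0,0,0],
    [0,0,0],
    [0,0,0],
    [0,0,0],
    [0,0,0],
    [0,0,0],
    [0,0,0]
  ]
}}

```text
time: 7.8
position: [0.4608, 0.3673, 0.1687]
tool_rot: [-1.395, -2.814, 0.003]
ft_force: [0.1, -0.1, -5.1]
grip_width: 0.136
grip_force: 34.9
```

Emit:
{"op": "send_rows", "data": {
  "xyz": [
    [0,0,4],
    [0,0,7],
    [0,0,10],
    [0,0,12],
    [0,0,14],
    [0,0,15],
    [0,0,16],
    [0,0,17],
    [0,0,17.5],
    [0,0,18]
  ],
  "dr": [
    [0,0,0],
    [0,0,0],
    [0,0,0],
    [0,0,0],
    [0,0,0],
    [0,0,0],
    [0,0,0],
    [0,0,0],
    [0,0,0],
    [0,0,0]
  ]
}}

```text
time: 8.63
position: [0.4612, 0.3681, 0.1527]
tool_rot: [1.394, 2.815, 0.0]
ft_force: [0.1, -0.3, -4.5]
grip_width: 0.134
grip_force: 34.9
```

Emit:
{"op": "send_rows", "data": {
  "xyz": [
    [0,0,0.5],
    [0,0,1],
    [0,0,1.5],
    [0,0,2],
    [0,0,2.5],
    [0,0,2.5],
    [0,0,3],
    [0,0,3],
    [0,0,3],
    [0,0,3]
  ],
  "dr": [
    [0,0,0],
    [0,0,0],
    [0,0,0],
    [0,0,0],
    [0,0,0],
    [0,0,0],
    [0,0,0],
    [0,0,0],
    [0,0,0],
    [0,0,0]
  ]
}}

```text
time: 9.47
position: [0.4611, 0.368, 0.1496]
tool_rot: [1.394, 2.815, 0.0]
ft_force: [-0.8, -0.3, -4.8]
grip_width: 0.134
grip_force: 34.9
```

Emit:
{"op": "send_rows", "data": {
  "xyz": [
    [0,0,0.5],
    [0,0,0.5],
    [0,0,1],
    [0,0,1],
    [0,0,1],
    [0,0,1.5],
    [0,0,1.5],
    [0,0,1.5],
    [0,0,1.5],
    [0,0,1.5]
  ],
  "dr": [
    [0,0,0],
    [0,0,0],
    [0,0,0],
    [0,0,0],
    [0,0,0],
    [0,0,0],
    [0,0,0],
    [0,0,0],
    [0,0,0],
    [0,0,0]
  ]
}}

```text
time: 10.3
position: [0.4614, 0.3684, 0.1494]
tool_rot: [1.394, 2.815, 0.002]
ft_force: [-1.7, -0.8, 6.5]
grip_width: 0.132
grip_force: 34.9
```

Contact: the force went from −4.8 N to +6.5 N. I'll ease off 1 mm and open.

Emit:
{"op": "send_rows", "data": {
  "xyz": [
    [0,0,-1],
    [0,0,-1],
    [0,0,-1],
    [0,0,-1],
    [0,0,-1],
    [0,0,-1],
    [0,0,-1],
    [0,0,-1],
    [0,0,-1],
    [0,0,-1]
  ],
  "dr": [
    [0,0,0],
    [0,0,0],
    [0,0,0],
    [0,0,0],
    [0,0,0],
    [0,0,0],
    [0,0,0],
    [0,0,0],
    [0,0,0],
    [0,0,0]
  ]
}}

```text
time: 11.13
position: [0.4613, 0.3683, 0.1494]
tool_rot: [1.394, 2.815, 0.001]
ft_force: [-0.8, 0.8, 4.3]
grip_width: 0.129
grip_force: 34.9
```

Emit:
{"op": "send_rows", "data": {
  "xyz": [
    [0,0,0],
    [0,0,0],
    [0,0,0],
    [0,0,0],
    [0,0,0],
    [0,0,0],
    [0,0,0],
    [0,0,0],
    [0,0,0],
    [0,0,0]
  ],
  "dr": [
    [0,0,0],
    [0,0,0],
    [0,0,0],
    [0,0,0],
    [0,0,0],
    [0,0,0],
    [0,0,0],
    [0,0,0],
    [0,0,0],
    [0,0,0]
  ],
  "jaw": 60
}}

```text
time: 11.97
position: [0.4611, 0.368, 0.1491]
tool_rot: [1.394, 2.815, 0.0]
ft_force: [0.6, 0.3, 0.4]
grip_width: 0.68
grip_force: 0.0
```

Emit:
{"op": "send_rows", "data": {
  "xyz": [
    [0,0,-2],
    [0,0,-8],
    [0,0,-18],
    [0,0,-30],
    [0,0,-44],
    [0,0,-60],
    [0,0,-76],
    [0,0,-92],
    [0,0,-104],
    [0,0,-110]
  ],
  "dr": [
    [0,0,0],
    [0,0,0],
    [0,0,0],
    [0,0,0],
    [0,0,0],
    [0,0,0],
    [0,0,0],
    [0,0,0],
    [0,0,0],
    [0,0,0]
  ]
}}

```text
time: 12.8
position: [0.462, 0.3686, 0.2623]
tool_rot: [1.394, 2.814, 0.006]
ft_force: [1.2, 0.8, -0.3]
grip_width: 0.691
grip_force: 0.0
```

```bash
python3 - <<'E'
from h import *
th=-.2637; to([.4955,-.0825,.16],th+np.pi/2); to([.4955,-.0825,.16],th)
s=get_image('scene')[:,:,::-1]
cv2.imwrite('pics/crop4.png',cv2.resize(s[170:320,240:440],(800,600),interpolation=cv2.INTER_CUBIC))
E
```

```text
pos [0.462  0.3686 0.2623] t 12.8 F [ 1.2  0.8 -0.3] w 60.1
xyz mm [-379.3 -247.1  101. ] dr [ 0.004  0.001 -0.656] q [-0.98  0.18  0.3   1.59 -0.06  1.38 -0.02]
pos [0.462  0.3686 0.2623] t 12.8 F [ 1.2  0.8 -0.3] w 60.1
xyz mm [-379.3 -247.1  101. ] dr [ 0.004 -0.003  0.915] q [-0.98  0.18  0.3   1.59 -0.06  1.38 -0.02]
```

View pics/crop4.png

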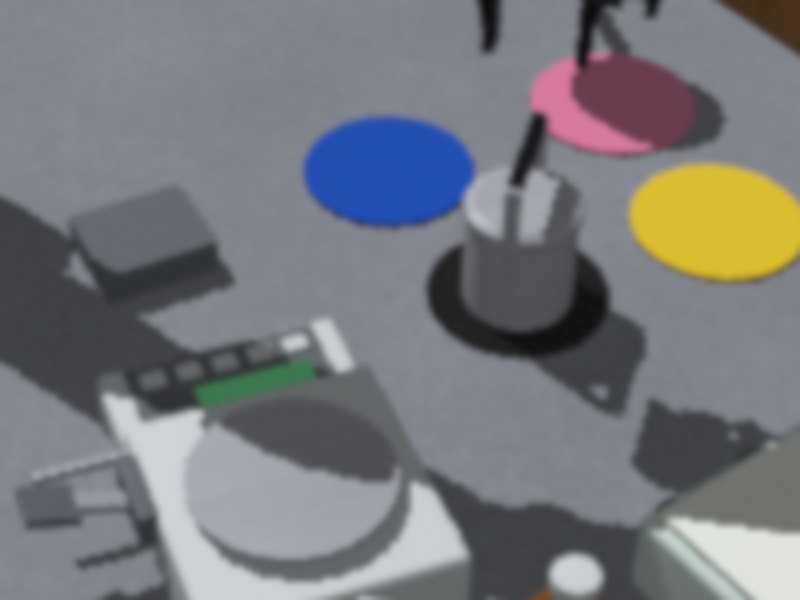

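The canister stands upright at crop (520,250), well inside the black mat, and the pan is empty. The paddle is still raised at (48,505) beside the index bar. Next is the lever, with the fingers closed.

Emit:
{"op": "send_rows", "data": {
  "xyz": [
    [-5,-3,0],
    [-18,-12,0],
    [-36,-24,0],
    [-58,-38,0],
    [-82,-54,0],
    [-108,-70,0],
    [-135,-88,0],
    [-162,-106,0],
    [-189,-123,0],
    [-214,-140,0]
  ],
  "dr": [
    [0,0,-0.02],
    [0,0,-0.05],
    [0,0,-0.09],
    [0,0,-0.13],
    [0,0,-0.17],
    [0,0,-0.21],
    [0,0,-0.25],
    [0,0,-0.29],
    [0,0,-0.33],
    [0,0,-0.37]
  ],
  "jaw": 0,
  "grip_force": 15
}}

```text
time: 13.68
position: [0.4791, 0.111, 0.2586]
tool_rot: [-0.85, -3.024, 0.0]
ft_force: [0.5, 0.5, 0.7]
grip_width: 0.038
grip_force: 0.0
```

```bash
python3 -c "
from h import *
to([.495,-.083,.16],-.2637+np.pi/2)"
```

```text
pos [0.4791 0.111  0.2586] t 13.68 F [0.5 0.5 0.7] w 3.3
xyz mm [-114.7 -157.2   98.6] dr [-0.    -0.    -0.285] q [-0.76 -0.04  0.47  1.82  0.02  1.36  0.73]
```

Emit:
{"op": "send_rows", "data": {
  "xyz": [
    [-14,-19,0],
    [-28,-38,0],
    [-42,-57,0],
    [-56,-76,0],
    [-70,-95,3],
    [-83,-113,10],
    [-94,-129,22],
    [-103,-141,38],
    [-109,-150,54],
    [-113,-154,68]
  ],
  "dr": [
    [0,0,-0.03],
    [0,0,-0.06],
    [0,0,-0.1],
    [0,0,-0.13],
    [0,0,-0.16],
    [0,0,-0.19],
    [0,0,-0.22],
    [0,0,-0.25],
    [0,0,-0.27],
    [0,0,-0.285]
  ]
}}

```text
time: 14.52
position: [0.4945, -0.0794, 0.1898]
tool_rot: [-0.417, -3.113, 0.001]
ft_force: [-0.0, 0.3, -0.9]
grip_width: 0.006
grip_force: 0.0
```

Emit:
{"op": "send_rows", "data": {
  "xyz": [
    [0,0,7],
    [0,0,14],
    [0,0,21],
    [0,0,27],
    [0,0,32],
    [0,0,36],
    [0,0,39],
    [0,0,41],
    [0,0,42],
    [0,0,42]
  ],
  "dr": [
    [0,0,0],
    [0,0,0],
    [0,0,0],
    [0,0,0],
    [0,0,0],
    [0,0,0],
    [0,0,0],
    [0,0,0],
    [0,0,0],
    [0,0,0]
  ]
}}

```text
time: 15.35
position: [0.4953, -0.0774, 0.149]
tool_rot: [0.415, 3.114, 0.0]
ft_force: [-0.3, 0.3, -0.5]
grip_width: 0.006
grip_force: 0.0
```

```bash
python3 - <<'E'
from h import *
to([.495,-.083,.115],-.2637+np.pi/2)
s=get_image('scene')[:,:,::-1];t=get_image('top')[:,:,::-1]
a=cv2.resize(s[250:325,225:300],(400,400),interpolation=cv2.INTER_CUBIC)
b=cv2.resize(t[210:285,340:415],(400,400),interpolation=cv2.INTER_CUBIC)
cv2.imwrite('pics/crop5.png',np.hstack([a,b]))
E
```

```text
pos [ 0.4953 -0.0774  0.149 ] t 15.35 F [-0.3  0.3 -0.5] w 0.5
xyz mm [-1.1 -5.5 34. ] dr [ 0.     0.    -0.001] q [-0.57  0.07  0.7   1.95 -0.05  1.14  1.46]
```

View pics/crop5.png

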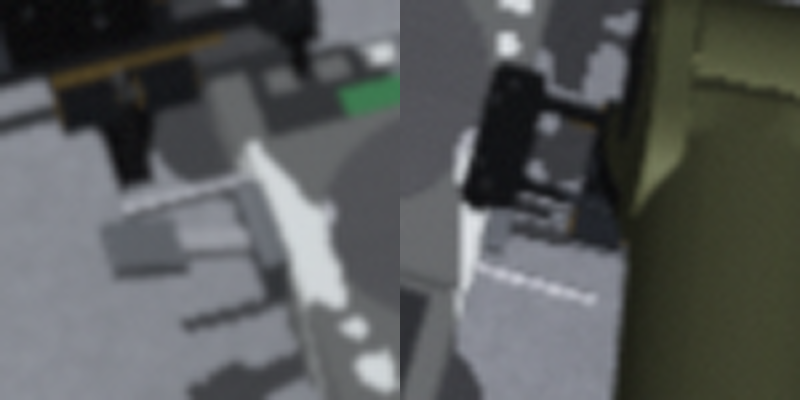

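The closed fingertips at crop (130,185) hang above the paddle at (150,245). The paddle is still raised beside the index bar at (190,195). I'll shift 5 mm outward and go down.

Emit:
{"op": "send_rows", "data": {
  "xyz": [
    [0,-1,3],
    [-1,-3,7],
    [-1,-4,12],
    [-1,-5,17],
    [-1,-5,22],
    [-1,-5,27],
    [-1,-5,31],
    [-1,-5,35],
    [-1,-5,38],
    [-1,-5,40]
  ],
  "dr": [
    [0,0,0],
    [0,0,0],
    [0,0,0],
    [0,0,0],
    [0,0,0],
    [0,0,0],
    [0,0,0],
    [0,0,0],
    [0,0,0],
    [0,0,0]
  ]
}}

```text
time: 16.28
position: [0.4948, -0.0824, 0.1086]
tool_rot: [-0.415, -3.114, 0.0]
ft_force: [-0.1, -0.8, 0.5]
grip_width: 0.005
grip_force: 0.0
```

Emit:
{"op": "send_rows", "data": {
  "xyz": [
    [0,0,2],
    [0,0,4],
    [0,0,6],
    [0,0,8],
    [0,0,10],
    [0,0,12],
    [0,0,14],
    [0,0,15],
    [0,0,16],
    [0,0,16]
  ],
  "dr": [
    [0,0,0],
    [0,0,0],
    [0,0,0],
    [0,0,0],
    [0,0,0],
    [0,0,0],
    [0,0,0],
    [0,0,0],
    [0,0,0],
    [0,0,0]
  ]
}}

```text
time: 17.12
position: [0.4952, -0.0827, 0.0931]
tool_rot: [0.415, 3.113, -0.0]
ft_force: [-0.7, -2.3, 2.4]
grip_width: 0.007
grip_force: 1.2
```

```bash
python3 - <<'E'
from h import *
to([.495,-.083,.077],-.2637+np.pi/2)
s=get_image('scene')[:,:,::-1]
cv2.imwrite('pics/crop6.png',cv2.resize(s[250:325,225:300],(600,600),interpolation=cv2.INTER_CUBIC))
E
```

```text
pos [ 0.4952 -0.0827  0.0931] t 17.12 F [-0.7 -2.3  2.4] w 0.6
xyz mm [ 0.1 -0.3 16.1] dr [-0.     0.001 -0.001] q [-0.54  0.15  0.7   2.01 -0.12  1.02  1.53]
```

View pics/crop6.png

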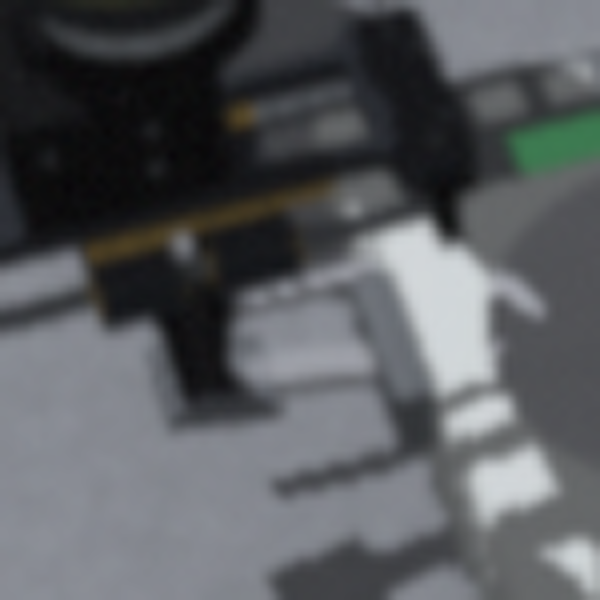

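The fingertips rest on the paddle at crop (200,400), with 2.4 N at TCP z 93 mm. That agrees with the expected geometry, so I'll press 16 mm to level.

Emit:
{"op": "send_rows", "data": {
  "xyz": [
    [0,0,1.5],
    [0,0,3],
    [0,0,4.5],
    [0,0,6.5],
    [0,0,8.5],
    [0,0,10.5],
    [0,0,12],
    [0,0,13.5],
    [0,0,15],
    [0,0,16]
  ],
  "dr": [
    [0,0,0],
    [0,0,0],
    [0,0,0],
    [0,0,0],
    [0,0,0],
    [0,0,0],
    [0,0,0],
    [0,0,0],
    [0,0,0],
    [0,0,0]
  ]
}}

```text
time: 18.0
position: [0.495, -0.0831, 0.077]
tool_rot: [0.415, 3.114, -0.001]
ft_force: [-1.6, -4.0, 5.8]
grip_width: 0.003
grip_force: 3.0
```

Emit:
{"op": "send_rows", "data": {
  "xyz": [
    [0,0,0],
    [0,0,0],
    [0,0,0],
    [0,0,0],
    [0,0,0],
    [0,0,0],
    [0,0,0],
    [0,0,0],
    [0,0,0],
    [0,0,0]
  ],
  "dr": [
    [0,0,0],
    [0,0,0],
    [0,0,0],
    [0,0,0],
    [0,0,0],
    [0,0,0],
    [0,0,0],
    [0,0,0],
    [0,0,0],
    [0,0,0]
  ]
}}

```text
time: 18.83
position: [0.495, -0.0831, 0.0772]
tool_rot: [0.415, 3.114, -0.001]
ft_force: [-0.6, -3.6, 5.5]
grip_width: 0.002
grip_force: 2.9
```

```bash
python3 - <<'E'
from h import *
to([.495,-.083,.077],-.2637+np.pi/2)
s=get_image('scene')[:,:,::-1]
a=cv2.resize(s[250:325,225:300],(400,400),interpolation=cv2.INTER_CUBIC)
b=cv2.resize(s[190:290,320:420],(400,400),interpolation=cv2.INTER_CUBIC)
cv2.imwrite('pics/crop7.png',np.hstack([a,b]))
E
```

```text
pos [ 0.495  -0.0831  0.0772] t 18.83 F [-0.6 -3.6  5.5] w 0.2
xyz mm [0.  0.1 0.2] dr [-0.001  0.    -0.002] q [-0.53  0.18  0.7   2.02 -0.14  0.99  1.54]
```

View pics/crop7.png

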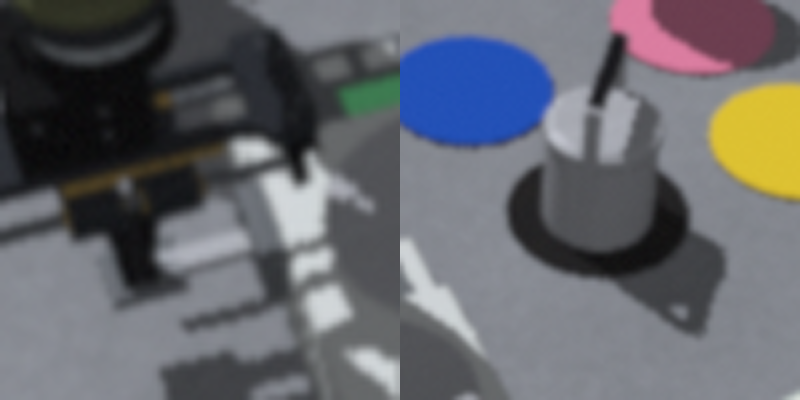

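The paddle at crop (150,290) now looks level under the fingertips. The tip height is 60 mm and the upward force is 5.5 N, against about 6 N expected half-way. The canister stands on the black mat. Handing in.

```bash
python3 -c "
from bench import *
print(close_job())"
```

```text
the job is handed in; nothing more can be done
None
```

The canister stands upright and released on the black mat, and I handed the job in at about 19 s while still holding the check lever half-way (fingertips at 60 mm, about 5.5 N); no verdict came back.

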